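# Put the loose drill bits away in the index drawer

### The job

Two twist drills, one of each size, were left lying on top of the low drill box behind its open drawer. Lay each one down in the groove of its own size that is still empty in the drawer (one drill to a groove; the longer drills live in the three longer grooves, the shorter ones in the two shorter grooves), then slide the drawer fully shut. Leave the drills that are already in the drawer in their grooves, and do not disturb the other things on the bench.

Things in the scene. Friction and masses are not known exactly. Their poses are not given: they have to be found in the camera images.
- groove1 (a point): 1st groove from the left (seen from the robot), groove for a 10 mm drill: 140 mm long, 14 mm wide at the floor, 22 mm at its sloped mouth, 11 mm deep. The point is on the groove's floor, half way along; x along it to the back, y left, z up. 
- groove2 (a point): 2nd groove from the left, groove for a 10 mm drill: 140 mm long, 14 mm wide at the floor, 22 mm at its sloped mouth, 11 mm deep. The point is on the groove's floor, half way along; x along it to the back, y left, z up. 
- groove3 (a point): 3rd groove from the left (the middle), groove for a 10 mm drill: 140 mm long, 14 mm wide at the floor, 22 mm at its sloped mouth, 11 mm deep. The point is on the groove's floor, half way along; x along it to the back, y left, z up. Grooves lie 38 mm apart, cut in two cross rails; between the rails is an open channel at floor level, 50 mm wide, for fingers to straddle a drill's middle
- groove4 (a point): 4th groove from the left, groove for an 8 mm drill: 124 mm long (end stops make it too short for a 10 mm drill), 12 mm wide at the floor, 20 mm at its sloped mouth, 11 mm deep. The point is on the groove's floor, half way along; x along it to the back, y left, z up. 
- groove5 (a point): 5th groove from the left (the rightmost), groove for an 8 mm drill: 124 mm long (end stops make it too short for a 10 mm drill), 12 mm wide at the floor, 20 mm at its sloped mouth, 11 mm deep. The point is on the groove's floor, half way along; x along it to the back, y left, z up. 
- bit10_a_mid (a point): a 10 mm twist drill, grey steel, 128 mm long, 10 mm thick, lying. The point is its middle (5 mm above what it lies on, half way along); its y axis runs along the drill. It lies in one of the long grooves at the start
- bit10_b_mid (a point): a 10 mm twist drill, grey steel, 128 mm long, 10 mm thick, lying. The point is its middle (5 mm above what it lies on, half way along); its y axis runs along the drill. It lies in one of the long grooves at the start
- bit10_c_mid (a point): a 10 mm twist drill, grey steel, 128 mm long, 10 mm thick, lying. The point is its middle (5 mm above what it lies on, half way along); its y axis runs along the drill. It lies loose on the flat top of the box, 64 mm above the bench, at the start
- bit8_a_mid (a point): a thinner 8 mm twist drill, grey steel, 112 mm long, 8 mm thick, lying. The point is its middle (4 mm above what it lies on, half way along); its y axis runs along the drill. It lies in one of the short grooves at the start
- bit8_b_mid (a point): a thinner 8 mm twist drill, grey steel, 112 mm long, 8 mm thick, lying. The point is its middle (4 mm above what it lies on, half way along); its y axis runs along the drill. It lies loose on the flat top of the box, 64 mm above the bench, at the start
- index_box: low plywood box that the drawer runs in, 165 x 256 x 64 mm (x, y, z), fixed, its drawer opening to the robot; origin under its middle, x to its back. Drawer, in heights above the bench: floor 16 mm, rail tops 27, side and back walls 44, front 60. Inside length 140 mm, centred on the grooves; side walls 32 mm beyond the middles of the outer grooves. The pulled-out part is open above
- drawer_handle (a point): middle of the drawer's handle, a level steel bar 9 mm thick and 96 mm long across the drawer front, 21 mm in front of its face and 33 mm above the bench; x points to the back (the way the drawer shuts), y along the bar to the left
- drawer (a joint): how far the drawer is pulled out, m: 0 fully shut (its front against the box), 0.165 fully open; it slides along its own x, is shut by a push of a few newtons on handle or front and stays where it is left
- screwdriver: bystander: a screwdriver lying at the left, 31 x 207 x 31 mm; origin under its middle, y along it
- cutters: bystander: side cutters lying at the right, 58 x 141 x 13 mm; origin under their middle
- offcut: bystander: a strip of wood lying at the right, 30 x 100 x 12 mm; origin under its middle

How it is judged:
On the way, in this order (a step that is already met when the one before it is completed fails the run):
1. every groove holds a drill of its own size while the drawer is still open (((horizontal distance between bit10_a_mid and groove1 below 0.01 m and z of bit10_a_mid in the frame of groove1 between 0 and 0.008 m and angle between the y axis of bit10_a_mid and the x axis of groove1, either way round below 0.06 rad) or (horizontal distance between bit10_b_mid and groove1 below 0.01 m and z of bit10_b_mid in the frame of groove1 between 0 and 0.008 m and angle between the y axis of bit10_b_mid and the x axis of groove1, either way round below 0.06 rad) or (horizontal distance between bit10_c_mid and groove1 below 0.01 m and z of bit10_c_mid in the frame of groove1 between 0 and 0.008 m and angle between the y axis of bit10_c_mid and the x axis of groove1, either way round below 0.06 rad)) and ((horizontal distance between bit10_a_mid and groove2 below 0.01 m and z of bit10_a_mid in the frame of groove2 between 0 and 0.008 m and angle between the y axis of bit10_a_mid and the x axis of groove2, either way round below 0.06 rad) or (horizontal distance between bit10_b_mid and groove2 below 0.01 m and z of bit10_b_mid in the frame of groove2 between 0 and 0.008 m and angle between the y axis of bit10_b_mid and the x axis of groove2, either way round below 0.06 rad) or (horizontal distance between bit10_c_mid and groove2 below 0.01 m and z of bit10_c_mid in the frame of groove2 between 0 and 0.008 m and angle between the y axis of bit10_c_mid and the x axis of groove2, either way round below 0.06 rad)) and ((horizontal distance between bit10_a_mid and groove3 below 0.01 m and z of bit10_a_mid in the frame of groove3 between 0 and 0.008 m and angle between the y axis of bit10_a_mid and the x axis of groove3, either way round below 0.06 rad) or (horizontal distance between bit10_b_mid and groove3 below 0.01 m and z of bit10_b_mid in the frame of groove3 between 0 and 0.008 m and angle between the y axis of bit10_b_mid and the x axis of groove3, either way round below 0.06 rad) or (horizontal distance between bit10_c_mid and groove3 below 0.01 m and z of bit10_c_mid in the frame of groove3 between 0 and 0.008 m and angle between the y axis of bit10_c_mid and the x axis of groove3, either way round below 0.06 rad)) and ((horizontal distance between bit8_a_mid and groove4 below 0.01 m and z of bit8_a_mid in the frame of groove4 between 0 and 0.008 m and angle between the y axis of bit8_a_mid and the x axis of groove4, either way round below 0.06 rad) or (horizontal distance between bit8_b_mid and groove4 below 0.01 m and z of bit8_b_mid in the frame of groove4 between 0 and 0.008 m and angle between the y axis of bit8_b_mid and the x axis of groove4, either way round below 0.06 rad)) and ((horizontal distance between bit8_a_mid and groove5 below 0.01 m and z of bit8_a_mid in the frame of groove5 between 0 and 0.008 m and angle between the y axis of bit8_a_mid and the x axis of groove5, either way round below 0.06 rad) or (horizontal distance between bit8_b_mid and groove5 below 0.01 m and z of bit8_b_mid in the frame of groove5 between 0 and 0.008 m and angle between the y axis of bit8_b_mid and the x axis of groove5, either way round below 0.06 rad)) and value of joint drawer above 0.08 m), for 0.2 s.
2. the drawer is fully shut (value of joint drawer below 0.005 m), for 0.2 s.
At the end, for the whole second after the job is handed in: Each of the three long grooves holds a 10 mm drill and each of the two short grooves an 8 mm drill, lying flat on the groove's floor (middle within 10 mm of the groove's middle seen from above and less than 8 mm above the floor, in line within 0.06 rad), and the drawer is shut to within 5 mm (((horizontal distance between bit10_a_mid and groove1 below 0.01 m and z of bit10_a_mid in the frame of groove1 between 0 and 0.008 m and angle between the y axis of bit10_a_mid and the x axis of groove1, either way round below 0.06 rad) or (horizontal distance between bit10_b_mid and groove1 below 0.01 m and z of bit10_b_mid in the frame of groove1 between 0 and 0.008 m and angle between the y axis of bit10_b_mid and the x axis of groove1, either way round below 0.06 rad) or (horizontal distance between bit10_c_mid and groove1 below 0.01 m and z of bit10_c_mid in the frame of groove1 between 0 and 0.008 m and angle between the y axis of bit10_c_mid and the x axis of groove1, either way round below 0.06 rad)) and ((horizontal distance between bit10_a_mid and groove2 below 0.01 m and z of bit10_a_mid in the frame of groove2 between 0 and 0.008 m and angle between the y axis of bit10_a_mid and the x axis of groove2, either way round below 0.06 rad) or (horizontal distance between bit10_b_mid and groove2 below 0.01 m and z of bit10_b_mid in the frame of groove2 between 0 and 0.008 m and angle between the y axis of bit10_b_mid and the x axis of groove2, either way round below 0.06 rad) or (horizontal distance between bit10_c_mid and groove2 below 0.01 m and z of bit10_c_mid in the frame of groove2 between 0 and 0.008 m and angle between the y axis of bit10_c_mid and the x axis of groove2, either way round below 0.06 rad)) and ((horizontal distance between bit10_a_mid and groove3 below 0.01 m and z of bit10_a_mid in the frame of groove3 between 0 and 0.008 m and angle between the y axis of bit10_a_mid and the x axis of groove3, either way round below 0.06 rad) or (horizontal distance between bit10_b_mid and groove3 below 0.01 m and z of bit10_b_mid in the frame of groove3 between 0 and 0.008 m and angle between the y axis of bit10_b_mid and the x axis of groove3, either way round below 0.06 rad) or (horizontal distance between bit10_c_mid and groove3 below 0.01 m and z of bit10_c_mid in the frame of groove3 between 0 and 0.008 m and angle between the y axis of bit10_c_mid and the x axis of groove3, either way round below 0.06 rad)) and ((horizontal distance between bit8_a_mid and groove4 below 0.01 m and z of bit8_a_mid in the frame of groove4 between 0 and 0.008 m and angle between the y axis of bit8_a_mid and the x axis of groove4, either way round below 0.06 rad) or (horizontal distance between bit8_b_mid and groove4 below 0.01 m and z of bit8_b_mid in the frame of groove4 between 0 and 0.008 m and angle between the y axis of bit8_b_mid and the x axis of groove4, either way round below 0.06 rad)) and ((horizontal distance between bit8_a_mid and groove5 below 0.01 m and z of bit8_a_mid in the frame of groove5 between 0 and 0.008 m and angle between the y axis of bit8_a_mid and the x axis of groove5, either way round below 0.06 rad) or (horizontal distance between bit8_b_mid and groove5 below 0.01 m and z of bit8_b_mid in the frame of groove5 between 0 and 0.008 m and angle between the y axis of bit8_b_mid and the x axis of groove5, either way round below 0.06 rad)) and value of joint drawer below 0.005 m); the robot touches nothing.
It fails at once if a drill that was already in the drawer is lifted out of its groove (more than 20 mm above the drawer's floor) (z of any of bit10_a_mid, bit10_b_mid, bit8_a_mid in the frame of groove3 above 0.02 m).
It fails at once if another tool or the strip of wood on the bench is moved more than 50 mm (distance of any of screwdriver, cutters, offcut from where it was at the start of the episode above 0.05 m).
It also fails if it takes over 64 s, if anything falls off the work surface, if the arm or the gripper's body presses on something with over 40 N, if the wrist force passes 120 N, or if a joint passes its speed limit or range.

### The arm

A 6-joint arm with a two-finger parallel gripper is mounted at the origin on a cart in front of the work surface, level with it; the furniture and walls round the work are solid. World frame = base frame: x ahead of the robot, y to its left, z up, the work surface at z = 0. Lengths are in m, angles in rad, forces in N, time in s.
With the tool pointing down it reaches from about 0.3 to 0.775 m from the base axis. Payload 14.6 kg.
Tool frame: the origin (TCP) lies at the very end of the fingers, on their centre line; the grasp point (between the pads) lies 19 mm behind it; z points along the fingers, y is the line along which they close (so a half turn about z gives the same grasp; the last joint's range is limited). The gripper opens to 94 mm and grips with 3 to 60 N. Pads are 16 mm wide; open, the fingers measure 119 mm over their backs; the gripper's body (75 mm by 177 mm) begins 78 mm behind the grasp point.
Start: joints at [1.089, 0.3, 1.521, -0, 1.321, -0.067], TCP at [0.222, 0.503, 0.205] pointing down, gripper open.
Joint ranges: [-3.03, 3.03], [-0.79, 2.21], [0.23, 2.52], [-1.04, 4.18], [0, 3.07], [-2.55, 2.55]. Speed limits (rad/s): [2.22, 2.22, 2.57, 3.14, 3.14, 3.14].

### API

Orientations are given as [roll, pitch, yaw] about the fixed x, y, z axes, in that order (R = Rz(yaw) Ry(pitch) Rx(roll)).
In Python, from station import ctrl gives the robot as it stands. The module is installed in compiled form; this text tells all that it offers.
- The arm moves only by the tool step_arm, never from a script. Its argument "deltas" is a list of rows, each an object with "dp": the shift along the tool's x, y, z scaled (see below), a list of three; "twist": the turn about the tool's z scaled (see below). In form: [{"dp": [tx, ty, tz], "twist": twist}, ...]. A call has 1 to 12 rows; each row shifts and turns the commanded pose from where the row before left it, along the tool's axes as they then stand; what a row does not reach is not made up. The controller multiplies each number of a shift by 0.04 m and each number of a turn by 4 degrees. A row lasts 1/10 s, in which the tool goes at most 50 mm and 8.59 degrees, less where a joint would pass 70% of its speed; a pose out of reach is approached as far as the arm can. A call with a number of a shift or a turn outside -1 to 1 is refused whole. A call with a gripper value outside its range is refused whole. "gripper" is the opening, from -1 (shut) to 1 (fully open), set as the call begins (left out, the last holds). The fingers move at their own pace and stop on an object; "squeeze" is the grip in N (left out, the last holds). Time passes only in rows, so rows that do not move let the fingers close. It gives the time, the measured TCP pose, the force, the opening and the grip force at its end, in the units of the state.
- ctrl.get_obs(): the state, without advancing time (a new reading comes with each control period).
- ctrl.camera(name): name is "side" or "top" or "wrist"; returns (picture, depth): 480x640x3 uint8, red, green, blue; 480x640 float32, m along the optical axis (not along the pixel's ray), 0 where there is no reading.
- ctrl.get_calibration(name): a dict with "fx", "fy", "cx", "cy" (pixels), "distortion" ([k1, k2, p1, p2, k3] as OpenCV has them; the pictures are not rectified), "world_to_cam" (4x4, takes a point from world to camera coordinates); the wrist camera has in their place "hand_eye" (4x4, takes a point from camera to tool coordinates, whose origin is the TCP and whose axes are the flange's). Camera axes: x right, y down, z forward; pixel columns grow to the right and rows downward; lengths in m; the calibration is good to about 2 mm. A picture is of the moment at which its call begins: read the wrist's pose just before it. get_calibration takes no time and is no camera call.
- ctrl.hand_in(): hands the job in; it is judged then, once.
Trained networks look in the newest picture that a camera, given by its name, has taken for a name from the list of things; names that differ only in an ending like _2 or _b are one class to them, and where a whole thing is asked for, a point or a joint stands for the part that bears it (a point fixed in the world has none). Each returns a list of dicts, best first, with "conf" (0 to 1); they miss things now and then, are a little off and sometimes report something else, mostly with a low value. They report only what shows in the picture. A call takes as long as a camera call.
- ctrl.spot_in(camera, label): "rect" ([left, top, right, bottom] as shares, 0 to 1, of the picture: columns of its width, rows of its height, round what is visible of it).
- ctrl.cut_out(camera, label): "pixels" (480x640 bool, what is visible of it) and "rect" ([left, top, right, bottom] as shares, 0 to 1, of the picture: columns of its width, rows of its height, round what is visible of it).
The state is a dict: "time_s": time; "qpos": joint angles; "joint_vel": joint speeds; "tau": joint torques, N m; "ee_pos": TCP position; "eef_rot": TCP orientation; "force": force on the tool from outside, world axes, zero at the start; "moment": the same for the moment, N m; "grip_width": finger opening in m; "grip_force": force on a finger pad.
Only numpy, scipy, OpenCV 4.12 (cv2) and the standard library are available. Lean on these libraries where they do the work, as an engineer would, in place of code of your own. Each camera call takes 0.05 s, during which the arm holds its last target. There are 200 camera calls.

## Working session

There is one attempt and no reset: what is moved stays moved. The work goes in short steps, Python scripts to look and compute and a tool call to move; the robot and the scene stay as the last step left them, time stands still between calls to the robot, and variables do not carry over. Pictures are saved under pics/ and viewed, at most 10 in all, crops included, and the job is handed in when it is done.

Besides the shell and the picture viewer there is one more tool, called after "Call:" as name(argument=value, ...) on one line, values as JSON. step_arm: Moves the arm, as the interface text tells. Its arguments: {"type":"object","properties":{"deltas":{"type":"array"},"gripper":{"type":"number"},"squeeze":{"type":"number"}},"required":["deltas"]}

```bash
mkdir -p pics; cat > h.py <<'E'
import numpy as np, cv2
from station import ctrl
from scipy.spatial.transform import Rotation as R
def cloud(name):
    """picture, per-pixel world points"""
    o=ctrl.get_obs(); im,d=ctrl.camera(name); c=ctrl.get_calibration(name)
    K=np.array([[c['fx'],0,c['cx']],[0,c['fy'],c['cy']],[0,0,1]])
    v,u=np.mgrid[0:480,0:640]
    uv=np.stack([u,v],-1).reshape(-1,1,2).astype(float)
    n=cv2.undistortPoints(uv,K,np.array(c['distortion'])).reshape(480,640,2)
    P=np.dstack([n*d[...,None],d])
    if 'world_to_cam' in c: T=np.linalg.inv(np.array(c['world_to_cam']))
    else:
        T=np.eye(4);T[:3,:3]=R.from_euler('xyz',o['eef_rot']).as_matrix();T[:3,3]=o['ee_pos'];T=T@np.array(c['hand_eye'])
    W=P@T[:3,:3].T+T[:3,3]; W[d==0]=np.nan
    return im,W
def save(im,n): cv2.imwrite('pics/'+n,im[...,::-1])
E
python3 - <<'E'
from h import *
print(ctrl.get_obs())
im,W=cloud('top'); save(im,'top.png'); np.save('W.npy',W)
for l in ['bit10_c_mid','bit8_b_mid','drawer_handle','index_box','screwdriver','cutters','offcut']:
    for r in ctrl.cut_out('top',l):
        m=r['pixels']; w=W[m]; 
        print(l,round(r['conf'],2),np.round(np.array(r['rect'])*[640,480,640,480]),m.sum(),np.round(np.nanmedian(w,0),3),np.round(np.nanmin(w,0),3),np.round(np.nanmax(w,0),3))
E
```

```text
{'time_s': 0.0, 'qpos': array([ 1.08940761e+00,  3.00445166e-01,  1.52158767e+00, -2.77371791e-05,
        1.32070300e+00, -6.66274352e-02]), 'joint_vel': array([ 0.00091083, -0.00015972, -0.00119298,  0.00074211, -0.00077282,
        0.00111686]), 'tau': array([ 1.91953179e-03, -5.31814027e+01, -3.52734232e+01,  7.09295855e-02,
        2.43754615e-02, -9.26822872e-05]), 'ee_pos': array([0.22153366, 0.50311968, 0.20489777]), 'eef_rot': array([-3.14045022e+00, -4.93042617e-05,  2.72683822e+00]), 'force': array([-0.47323279, -1.15952745,  0.81934337]), 'moment': array([ 0.01531663, -0.03486101,  0.04795542]), 'grip_force': 0.0, 'grip_width': 0.09409885903430856}
bit10_c_mid 0.73 [287. 200. 343. 223.] 202 [0.657 0.102 0.072] [0.636 0.056 0.06 ] [0.686 0.171 0.079]
bit8_b_mid 0.72 [236. 204. 280. 218.] 148 [0.663 0.241 0.071] [0.643 0.193 0.062] [0.684 0.295 0.077]
bit8_b_mid 0.6 [178. 256. 200. 339.] 679 [0.432 0.409 0.026] [ 0.372  0.395 -0.006] [0.566 0.432 0.035]
drawer_handle 0.75 [218. 220. 335. 311.] 6898 [0.547 0.194 0.025] [ 0.441  0.067 -0.005] [0.643 0.326 0.067]
drawer_handle 0.52 [221. 153. 347. 309.] 14120 [0.636 0.181 0.06 ] [ 0.441  0.037 -0.003] [0.809 0.326 0.087]
index_box 0.86 [221. 154. 348. 313.] 14359 [0.634 0.182 0.059] [ 0.441  0.037 -0.006] [0.809 0.328 0.087]
index_box 0.6 [221. 224. 335. 312.] 6891 [0.547 0.194 0.025] [ 0.441  0.067 -0.006] [0.651 0.342 0.067]
screwdriver 0.97 [178. 256. 198. 340.] 654 [0.428 0.409 0.027] [ 0.372  0.395 -0.003] [0.567 0.441 0.035]
screwdriver 0.31 [281. 243. 288. 290.] 142 [0.542 0.192 0.024] [0.492 0.183 0.013] [0.611 0.201 0.03 ]
screwdriver 0.3 [458. 277. 485. 325.] 614 [ 0.462 -0.248  0.012] [ 0.412 -0.282 -0.024] [ 0.514 -0.216  0.018]
offcut 0.87 [456. 279. 483. 323.] 608 [ 0.462 -0.248  0.012] [ 0.412 -0.278 -0.006] [ 0.513 -0.216  0.018]
```

View pics/top.png

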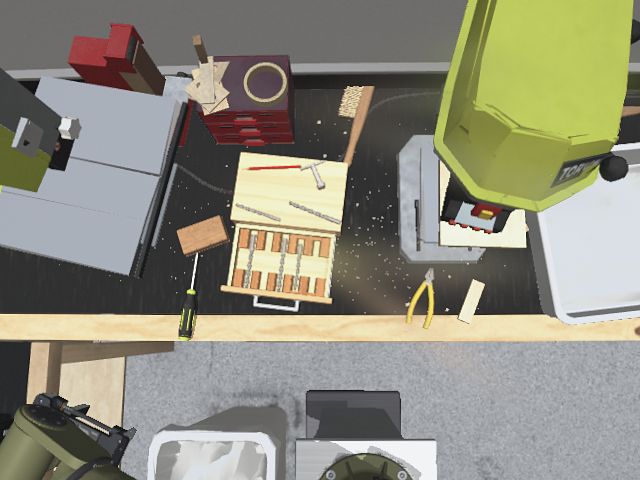

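The 8 mm drill lies on the box top at about (258,212) and the 10 mm one at (315,211). Grooves 2 (265,260) and 5 (318,250) look empty. I'll fit the drill and drawer axes and read the hand-eye.

```bash
python3 - <<'E'
from h import *
print(np.round(ctrl.get_calibration('wrist')['hand_eye'],3), ctrl.get_calibration('wrist')['fx'])
im,W=cloud('top')
for l in ['bit10_a_mid','bit8_a_mid','groove2']:
    for r in ctrl.cut_out('top',l):
        w=W[r['pixels']]; w=w[~np.isnan(w[:,0])]
        if len(w)<5: continue
        q=w[:,:2]-np.median(w[:,:2],0); a=np.linalg.svd(q,full_matrices=False)[2][0]
        print(l,round(r['conf'],2),np.round(np.array(r['rect'])*[640,480,640,480]),np.round(np.median(w,0),3),'ang',round(np.degrees(np.arctan2(a[1],a[0]))%180,1),'ext',np.round(np.ptp(q@a),3))
save(cv2.resize(im[145:320,210:360],None,fx=4,fy=3.4,interpolation=cv2.INTER_CUBIC)[:600],'crop.png')
E
```

```text
[[ 0.001 -0.974 -0.228  0.066]
 [ 1.     0.001 -0.001 -0.001]
 [ 0.001 -0.228  0.974 -0.179]
 [ 0.     0.     0.     1.   ]] 351.9206925105861
bit10_a_mid 0.5 [279. 242. 289. 291.] [0.543 0.192 0.024] ang 173.2 ext 0.119
bit10_a_mid 0.43 [236. 204. 281. 220.] [0.663 0.242 0.071] ang 70.2 ext 0.11
bit10_a_mid 0.21 [222. 220. 336. 312.] [0.547 0.194 0.025] ang 82.7 ext 0.268
bit8_a_mid 0.72 [293. 242. 301. 291.] [0.547 0.154 0.022] ang 173.1 ext 0.107
groove2 0.81 [220. 222. 335. 312.] [0.548 0.194 0.025] ang 83.5 ext 0.254
```

View pics/crop.png

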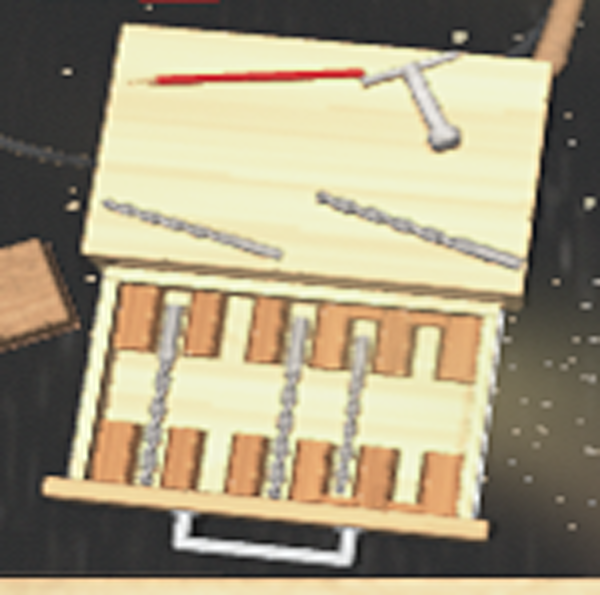

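Grooves 2 and 5 are confirmed empty. Next I'll move over the box for a close look.

Call:
step_arm(deltas=[{"dp": [-1,-0.28,0],"twist": 0},{"dp": [-1,-0.28,0],"twist": 0},{"dp": [-1,-0.28,0],"twist": 0},{"dp": [-1,-0.28,0],"twist": 0},{"dp": [-1,-0.28,0],"twist": 0},{"dp": [-1,-0.28,0],"twist": 0},{"dp": [-1,-0.28,0],"twist": 0},{"dp": [-1,-0.28,0],"twist": 0},{"dp": [-1,-0.28,0],"twist": 0},{"dp": [-1,-0.28,0],"twist": 0},{"dp": [-1,-0.28,0],"twist": 0},{"dp": [0,0,0],"twist": 1}], gripper=-0.35, squeeze=15)

```text
time_s: 1.8
ee_pos: [0.5773, 0.2099, 0.2047]
eef_rot: [-3.141, 0.0, 2.653]
force: [-1.2, 0.6, 0.6]
grip_width: 0.0308
grip_force: 0.0
```

Call:
step_arm(deltas=[{"dp": [0,0,0],"twist": 1},{"dp": [0,0,0],"twist": 1},{"dp": [0,0,0],"twist": 1},{"dp": [0,0,0],"twist": 1},{"dp": [0,0,0],"twist": 1},{"dp": [0,0,0],"twist": 1},{"dp": [0,0,0],"twist": 1},{"dp": [0,0,0],"twist": 1},{"dp": [0,0,0],"twist": 1},{"dp": [0,0,0],"twist": 1},{"dp": [0,0,0],"twist": 1},{"dp": [0,0,0],"twist": 1}])

```text
time_s: 3.0
ee_pos: [0.5747, 0.2133, 0.2054]
eef_rot: [-3.141, -0.0, 1.816]
force: [0.1, -0.8, -0.6]
grip_width: 0.0308
grip_force: 0.0
```

Call:
step_arm(deltas=[{"dp": [0,0,0],"twist": 1},{"dp": [0,0,0],"twist": 1},{"dp": [0,0,0],"twist": 1},{"dp": [0,0,0],"twist": 1},{"dp": [0,0,0],"twist": 1},{"dp": [0,0,0],"twist": 1},{"dp": [0,0,0],"twist": 1},{"dp": [0,0,0],"twist": 1},{"dp": [0,0,0],"twist": 1},{"dp": [0,0,0],"twist": 0},{"dp": [0,0,0],"twist": 0}])

```text
time_s: 4.1
ee_pos: [0.5747, 0.2133, 0.2054]
eef_rot: [-3.142, 0.0, 1.193]
force: [0.1, -0.2, 0.3]
grip_width: 0.0307
grip_force: 0.0
```

```bash
cat > look.py <<'E'
from h import *
import sys
o=ctrl.get_obs(); print(o['time_s'],o['ee_pos'].round(4),np.degrees(o['eef_rot']).round(2),o['qpos'].round(2))
im,W=cloud('wrist'); save(im,sys.argv[1])
for l in ['bit10_a_mid','bit8_a_mid','index_box','drawer_handle']:
    for r in ctrl.cut_out('wrist',l):
        w=W[r['pixels']]; w=w[~np.isnan(w[:,0])]
        if r['conf']<.25 or len(w)<20: continue
        if 'bit' in l:
            (c,s,a)=cv2.minAreaRect((w[:,:2]*1000).astype(np.float32)); b=cv2.boxPoints((c,s,a))
            e=b[1]-b[0] if np.linalg.norm(b[1]-b[0])>np.linalg.norm(b[2]-b[1]) else b[2]-b[1]
            print(l,round(r['conf'],2),np.round(np.array(r['rect'])*[640,480,640,480]),'mid',np.round(c,1),'size',np.round(s,1),'ang',round(np.degrees(np.arctan2(e[1],e[0]))%180,1),'ztop',np.round(np.percentile(w[:,2],90),4))
        else: print(l,round(r['conf'],2),np.round(np.array(r['rect'])*[640,480,640,480]),np.round(np.nanmin(w,0),3),np.round(np.nanmax(w,0),3))
np.save('W.npy',W); np.save('im.npy',im)
E
python3 look.py w1.png
```

```text
4.1 [0.5747 0.2133 0.2054] [-180.      0.     68.35] [ 0.3   0.44  1.33 -0.    1.37  0.67]
bit10_a_mid 0.74 [241. 231. 361. 268.] mid [547.6 191.5] size [ 12.  128.1] ang 173.2 ztop 0.0258
bit10_a_mid 0.68 [291. 269. 345. 292.] mid [550.7 152.6] size [10.6 64.2] ang 173.4 ztop 0.0243
bit8_a_mid 0.76 [291. 265. 358. 292.] mid [560.5 181.8] size [71.3 79.8] ang 174.4 ztop 0.0243
bit8_a_mid 0.45 [179. 115. 397. 387.] mid [530.9 198.1] size [260.8 207.4] ang 83.1 ztop 0.047
index_box 0.87 [178.  54. 569. 384.] [ 0.426  0.031 -0.002] [0.852 0.336 0.316]
drawer_handle 0.59 [179. 118. 394. 388.] [ 0.431  0.076 -0.004] [0.641 0.327 0.309]
drawer_handle 0.49 [243. 231. 360. 266.] [0.483 0.179 0.014] [0.612 0.203 0.028]
drawer_handle 0.29 [434. 228. 454. 301.] [0.613 0.107 0.062] [0.69  0.233 0.308]
```

View pics/w1.png

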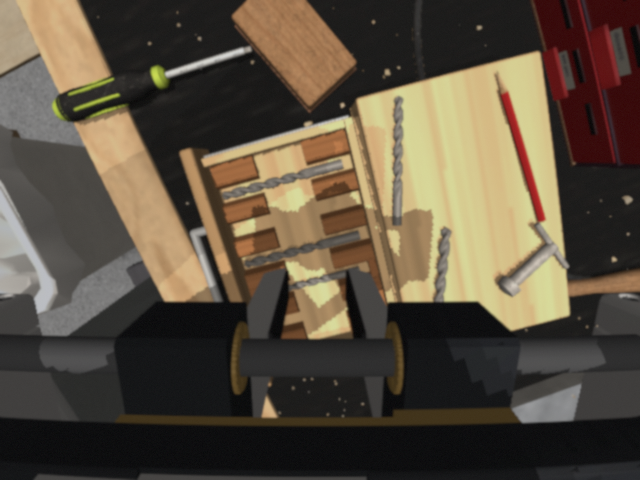

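The view shows the 8 mm drill at (398,160), the 10 mm drill partly hidden at (443,265), and the drills in grooves 1, 3 and 4. I'll measure both loose drills and the rails in the point cloud.

```bash
cat > m.py <<'E'
from h import *
def rect(w):
    c,s,a=cv2.minAreaRect((w[:,:2]*1000).astype(np.float32)); b=cv2.boxPoints((c,s,a))
    e=b[1]-b[0] if np.linalg.norm(b[1]-b[0])>np.linalg.norm(b[2]-b[1]) else b[2]-b[1]
    return np.round(c,1),np.round(s,1),round(np.degrees(np.arctan2(e[1],e[0]))%180,1)
def loose(W,im,c,hw=(.05,.08)):
    m=(abs(W[...,0]-c[0])<hw[0])&(abs(W[...,1]-c[1])<hw[1])&(W[...,2]>.05)&(W[...,2]<.085)
    sat=im.max(-1).astype(int)-im.min(-1)
    g=(m&(sat<40)&(W[...,2]>.066)).astype(np.uint8)
    n,L,st,_=cv2.connectedComponentsWithStats(g)
    i=1+np.argmax(st[1:,4]); w=W[L==i]
    return rect(w),len(w),np.percentile(w[:,2],90).round(4),'boxtop',np.nanmedian(W[m][:,2]).round(4)
E
python3 - <<'E'
from m import *
W=np.load('W.npy');im=np.load('im.npy')
print('8',loose(W,im,(.663,.241)))
imt,Wt=cloud('top')
print('top8',loose(Wt,imt,(.663,.241))); print('top10',loose(Wt,imt,(.657,.102)))
print('w10',loose(W,im,(.657,.11)))
a=np.radians(-6.8);X=np.array([np.cos(a),np.sin(a)]);Y=np.array([-X[1],X[0]])
for nm,w in (('wrist',W),('top',Wt)):
    w=w.reshape(-1,3);w=w[~np.isnan(w[:,0])];q=(w[:,:2]-[.5476,.1915]);u=q@X;v=q@Y
    s=(abs(v)<.105)&(abs(u)<.12)
    f=s&(w[:,2]>.052)&(u<-.05); print(nm,'front u',np.percentile(u[f],[2,50,98]).round(4) if f.any() else 0)
    r=s&(abs(w[:,2]-.027)<.003)&(abs(u)<.075); print('rail u',np.percentile(u[r],[1,99]).round(4))
    for sg in (-1,1):
      z=[(round(c,3),round(float(np.median(w[s&(abs(u-c)<.0015),2])),3)) for c in sg*np.arange(.058,.1,.003) if (s&(abs(u-c)<.0015)).sum()>5]; print(z)
    rr=(abs(v)<.12)&(abs(u)>.027)&(abs(u)<.062)
    print([(c,round(float(np.mean(w[rr&(abs(v*1000-c)<1),2]))*1000,1)) for c in range(-112,112,3) if (rr&(abs(v*1000-c)<1)).sum()>5])
E
```

```text
8 ((array([663. , 244.9]), array([111.2,   8.1]), np.float32(70.1)), 1027, np.float64(0.0721), 'boxtop', np.float64(0.0637))
top8 ((array([682.7, 166.8]), array([13.1,  5.2]), np.float32(55.2)), 15, np.float64(0.0742), 'boxtop', np.float64(0.0636))
top10 ((array([662.6, 114.5]), array([125.1,  10. ]), np.float32(67.3)), 171, np.float64(0.0745), 'boxtop', np.float64(0.064))
w10 ((array([672.2, 140.6]), array([70.4, 10.7]), np.float32(67.5)), 656, np.float64(0.0736), 'boxtop', np.float64(0.0638))
wrist front u [-0.0783 -0.071  -0.0658]
rail u [-0.0666  0.0734]
[(np.float64(-0.058), 0.026), (np.float64(-0.061), 0.026), (np.float64(-0.064), 0.026), (np.float64(-0.067), 0.045), (np.float64(-0.07), 0.06), (np.float64(-0.073), 0.06), (np.float64(-0.076), 0.06), (np.float64(-0.079), 0.059), (np.float64(-0.088), 0.037), (np.float64(-0.091), 0.037), (np.float64(-0.094), 0.035), (np.float64(-0.097), 0.036)]
[(np.float64(0.058), 0.326), (np.float64(0.061), 0.326), (np.float64(0.064), 0.326), (np.float64(0.067), 0.326), (np.float64(0.07), 0.326), (np.float64(0.073), 0.319), (np.float64(0.076), 0.
[... 2113 characters left out ...]
.3), (-76, 125.6), (-73, 234.0), (-70, 207.5), (-67, 239.1), (-64, 299.0), (-61, 328.2), (-58, 349.2), (-55, 350.3), (-52, 373.2), (-49, 372.5), (-46, 391.7), (-43, 417.4), (-40, 408.0), (-37, 448.1), (-34, 447.8), (-31, 434.4), (-28, 419.8), (-25, 441.7), (-22, 439.0), (-19, 432.1), (-16, 423.7), (-13, 445.1), (-10, 475.8), (-7, 504.0), (-4, 498.9), (-1, 503.7), (2, 520.8), (5, 518.0), (8, 517.2), (11, 501.5), (14, 507.9), (17, 514.5), (20, 512.7), (23, 513.3), (26, 511.0), (29, 511.0), (32, 511.4), (35, 513.9), (38, 510.4), (41, 505.7), (44, 506.9), (47, 515.3), (50, 516.1), (53, 516.2), (56, 470.1), (59, 507.6), (62, 501.6), (65, 501.4), (68, 499.5), (71, 499.8), (74, 500.4), (77, 497.9)]
```

Call:
step_arm(deltas=[{"dp": [0.52,0.59,0],"twist": -0.44},{"dp": [0.52,0.58,0],"twist": 0},{"dp": [0.51,0.59,0],"twist": 0},{"dp": [0,0,0.9],"twist": 0},{"dp": [0,0,0.9],"twist": 0},{"dp": [0,0,0.9],"twist": 0},{"dp": [0,0,0],"twist": 0}])

```text
time_s: 5.1
ee_pos: [0.6601, 0.2458, 0.0919]
eef_rot: [-3.135, 0.005, 1.222]
force: [-0.3, -0.3, -0.7]
grip_width: 0.0304
grip_force: 0.0
```

Call:
step_arm(deltas=[{"dp": [0,0,0.4],"twist": 0},{"dp": [0,0,0.34],"twist": 0},{"dp": [0,0,0],"twist": 0},{"dp": [0,0,0],"twist": 0}])

```text
time_s: 5.5
ee_pos: [0.6626, 0.2466, 0.0686]
eef_rot: [3.141, -0.0, 1.222]
force: [-0.4, 0.3, 0.7]
grip_width: 0.0304
grip_force: 0.0
```

Call:
step_arm(deltas=[{"dp": [0,0,0],"twist": 0},{"dp": [0,0,0],"twist": 0},{"dp": [0,0,0],"twist": 0},{"dp": [0,0,0],"twist": 0},{"dp": [0,0,0],"twist": 0},{"dp": [0,0,0],"twist": 0}], gripper=-1, squeeze=20)

```text
time_s: 6.1
ee_pos: [0.6626, 0.2466, 0.0683]
eef_rot: [3.141, -0.0, 1.222]
force: [-1.2, -0.4, 4.8]
grip_width: 0.008
grip_force: 20.0
```

The grip is too near the tips, so I'll open, lower 3 mm and grip again.

Call:
step_arm(deltas=[{"dp": [0,0,0],"twist": 0},{"dp": [0,0,0],"twist": 0},{"dp": [0,0,0],"twist": 0},{"dp": [0,0,0.07],"twist": 0},{"dp": [0,0,0],"twist": 0}], gripper=-0.6)

```text
time_s: 6.6
ee_pos: [0.6623, 0.2465, 0.0645]
eef_rot: [-3.141, 0.0, 1.222]
force: [-0.1, 0.2, 0.7]
grip_width: 0.0189
grip_force: 0.0
```

Call:
step_arm(deltas=[{"dp": [0,0,0],"twist": 0},{"dp": [0,0,0],"twist": 0},{"dp": [0,0,0],"twist": 0},{"dp": [0,0,0],"twist": 0},{"dp": [0,0,0],"twist": 0}], gripper=-1, squeeze=25)

```text
time_s: 7.1
ee_pos: [0.6624, 0.2465, 0.065]
eef_rot: [-3.142, 0.0, 1.222]
force: [0.3, -0.4, -0.1]
grip_width: 0.0078
grip_force: 25.0
```

Call:
step_arm(deltas=[{"dp": [0,0,-0.5],"twist": 0},{"dp": [0,0,-1],"twist": 0},{"dp": [0,0,-1],"twist": 0},{"dp": [0,0,0],"twist": 0}])

```text
time_s: 7.5
ee_pos: [0.6643, 0.2472, 0.1719]
eef_rot: [3.134, -0.006, 1.222]
force: [0.9, -0.0, 0.4]
grip_width: 0.008
grip_force: 25.0
```

Call:
step_arm(deltas=[{"dp": [-0.82,-0.34,0],"twist": 0},{"dp": [-0.82,-0.34,0],"twist": 0},{"dp": [-0.82,-0.34,0],"twist": 0},{"dp": [-0.82,-0.33,0],"twist": 0},{"dp": [-0.81,-0.33,0],"twist": 0},{"dp": [0,0,0],"twist": 1},{"dp": [0,0,0],"twist": 1},{"dp": [0,0,0],"twist": 1},{"dp": [0,0,0],"twist": 1},{"dp": [0,0,0],"twist": 1},{"dp": [0,0,0],"twist": 1},{"dp": [0,0,0],"twist": 1}])

```text
time_s: 8.7
ee_pos: [0.5431, 0.1158, 0.1646]
eef_rot: [-3.141, 0.0, 0.73]
force: [-0.0, -0.3, -0.5]
grip_width: 0.0082
grip_force: 25.0
```

Call:
step_arm(deltas=[{"dp": [0,0,0],"twist": 1},{"dp": [0,0,0],"twist": 1},{"dp": [0,0,0],"twist": 1},{"dp": [0,0,0],"twist": 1},{"dp": [0,0,0],"twist": 1},{"dp": [0,0,0],"twist": 1},{"dp": [0,0,0],"twist": 1},{"dp": [0,0,0],"twist": 1},{"dp": [0,0,0],"twist": 1},{"dp": [0,0,0],"twist": 1},{"dp": [0,0,0],"twist": 1},{"dp": [0,0,0],"twist": 1}])

```text
time_s: 9.9
ee_pos: [0.5431, 0.1158, 0.1646]
eef_rot: [3.141, 0.0, -0.108]
force: [0.7, 0.3, -1.2]
grip_width: 0.0081
grip_force: 25.0
```

Call:
step_arm(deltas=[{"dp": [0,0,0.5],"twist": 0.2},{"dp": [0,0,0.5],"twist": 0},{"dp": [0,0,0.4],"twist": 0},{"dp": [0,0,0],"twist": 0},{"dp": [0,0,0],"twist": 0}])

```text
time_s: 10.4
ee_pos: [0.5433, 0.1158, 0.1093]
eef_rot: [3.142, 0.0, -0.119]
force: [0.4, 0.8, -0.5]
grip_width: 0.0081
grip_force: 25.0
```

```bash
python3 look.py w2.png
```

```text
10.4 [0.5433 0.1158 0.1093] [180.     0.    -6.81] [0.14 0.41 1.61 0.   1.12 1.83]
bit10_a_mid 0.66 [207. 168. 228. 302.] mid [557.8 191.6] size [ 12.8 106.9] ang 173.1 ztop 0.0257
bit8_a_mid 0.94 [262. 178. 273. 302.] mid [549.6 154.6] size [ 9.9 98.5] ang 173.5 ztop 0.0243
index_box 0.86 [  0.   2. 401. 336.] [ 0.485  0.033 -0.002] [0.727 0.34  0.226]
index_box 0.28 [ 38. 140. 377. 338.] [ 0.471  0.065 -0.002] [0.642 0.351 0.212]
```

View pics/w2.png

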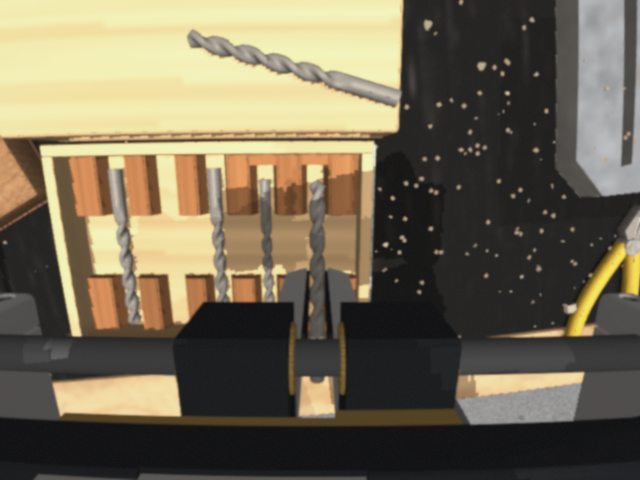

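The held 8 mm drill at (318,250) points straight along groove 5, and the 10 mm drill is fully visible at (295,70). I'll check the groove 5 and groove 2 centres, the drill in hand and the 10 mm drill.

```bash
python3 - <<'E'
from m import *
W=np.load('W.npy');im=np.load('im.npy')
print('10',loose(W,im,(.66,.112)))
a=np.radians(-6.8);X=np.array([np.cos(a),np.sin(a)]);Y=np.array([-X[1],X[0]])
w=W.reshape(-1,3);w=w[~np.isnan(w[:,0])];q=(w[:,:2]-[.5421,.1161]);u=q@X;v=q@Y
h=(w[:,2]>.1)&(w[:,2]<.125)&(abs(v)<.012)&(u>.018); print('held',np.percentile(v[h],[2,50,98]),u[h].max(),np.percentile(w[h,2],[50,95]))
c,s,an=rect(w[h]); print(c,s,an)
for lo,hi in ((.027,.045),(.045,.062)):
  rr=(u>lo)&(u<hi)
  print([(c,round(float(np.median(w[rr&(abs(v*1000-c)<1),2]))*1000,1)) for c in list(range(-16,16,2))+list(range(98,132,2)) if (rr&(abs(v*1000-c)<1)).sum()>3])
r=(abs(w[:,2]-.027)<.003)&(abs(v)<.2)&(u<.09)&(u>.04); print('rail end u',np.percentile(u[r],[99,99.8]))
b=(abs(w[:,2]-.044)<.003)&(v>0)&(v<.15)&(u>.05)&(u<.1); print('back wall u',np.percentile(u[b],[2,50,98]))
E
```

```text
10 ((array([661.4, 114.6]), array([127.5,   9.4]), np.float32(67.6)), 3343, np.float64(0.0738), 'boxtop', np.float64(0.0638))
held [-0.00471958 -0.00119248  0.0027921 ] 0.05630061084779748 [0.11480236 0.116858  ]
[578.9 110.7] [ 7.7 38.3] 173.0
[(-16, 228.8), (-14, 228.5), (-12, 228.9), (-10, 228.8), (-8, 228.6), (-6, 224.4), (-4, 220.8), (-2, 220.4), (0, 219.9), (2, 220.9), (4, 224.0), (6, 228.9), (8, 228.6), (10, 228.4), (12, 228.7), (14, 228.7), (98, 26.7), (100, 26.7), (102, 26.5), (104, 26.0), (108, 15.8), (110, 15.7), (112, 15.7), (114, 15.7), (116, 15.8), (118, 15.7), (120, 15.6), (122, 17.5), (124, 22.1), (126, 26.1), (128, 26.7), (130, 26.7)]
[(-16, 26.8), (-14, 26.8), (-12, 26.8), (-10, 26.5), (-8, 23.1), (-6, 17.1), (-4, 111.6), (-2, 114.3), (0, 113.9), (2, 111.6), (4, 15.8), (6, 15.7), (8, 19.1), (10, 24.3), (12, 26.6), (14, 26.9), (98, 26.8), (100, 26.9), (102, 26.4), (104, 26.2), (108, 15.7), (110, 15.7), (112, 15.7), (114, 15.9), (116, 15.7), (118, 15.6), (120, 15.9), (122, 17.8), (124, 23.2), (126, 26.2), (128, 26.6), (130, 26.7)]
rail end u [0.07057978 0.08254164]
back wall u [0.07027078 0.07430126 0.07817665]
```

Call:
step_arm(deltas=[{"dp": [0,-0.045,0.5],"twist": 0},{"dp": [0,0,0.5],"twist": 0},{"dp": [0,0,0.5],"twist": 0},{"dp": [0,0,0.3],"twist": 0},{"dp": [0,0,0.3],"twist": 0},{"dp": [0,0,0.15],"twist": 0},{"dp": [0,0,0],"twist": 0},{"dp": [0,0,0],"twist": 0}])

```text
time_s: 11.45
ee_pos: [0.5438, 0.1176, 0.0196]
eef_rot: [-3.141, -0.001, -0.119]
force: [-0.4, 0.2, -0.6]
grip_width: 0.0078
grip_force: 25.0
```

Call:
step_arm(deltas=[{"dp": [0,0,0.05],"twist": 0},{"dp": [0,0,0],"twist": 0}])

```text
time_s: 11.65
ee_pos: [0.5436, 0.1176, 0.0173]
eef_rot: [-3.141, -0.0, -0.119]
force: [-0.1, -0.2, 0.1]
grip_width: 0.0084
grip_force: 25.0
```

Call:
step_arm(deltas=[{"dp": [0,0,0],"twist": 0},{"dp": [0,0,0],"twist": 0},{"dp": [0,0,0],"twist": 0},{"dp": [0,0,-0.3],"twist": 0},{"dp": [0,0,-0.7],"twist": 0},{"dp": [0,0,-1],"twist": 0},{"dp": [0,0,-1],"twist": 0},{"dp": [0,0,-0.4],"twist": 0},{"dp": [0,0,0],"twist": 0}], gripper=-0.6)

```text
time_s: 12.55
ee_pos: [0.5446, 0.1178, 0.1564]
eef_rot: [-3.14, -0.005, -0.119]
force: [0.2, 0.1, -0.5]
grip_width: 0.0188
grip_force: 0.0
```

```bash
python3 look.py w3.png; python3 -c "
from m import *
W=np.load('W.npy');im=np.load('im.npy')
print('10',loose(W,im,(.66,.112)))"
```

```text
12.55 [0.5446 0.1178 0.1564] [-179.92   -0.29   -6.81] [0.15 0.36 1.56 0.   1.22 1.84]
bit10_a_mid 0.65 [226. 168. 245. 302.] mid [549.1 192.8] size [ 12.7 125. ] ang 173.2 ztop 0.0257
bit8_a_mid 0.73 [274. 180. 280. 273.] mid [555.1 153.1] size [ 8.8 86.2] ang 173.4 ztop 0.0242
bit8_a_mid 0.55 [140. 171. 166. 306.] mid [555.5 269.6] size [ 15.3 130. ] ang 173.4 ztop 0.0256
index_box 0.72 [ 37.   0. 392. 337.] [ 0.459  0.045 -0.001] [0.781 0.348 0.158]
drawer_handle 0.64 [ 88. 146. 371. 341.] [ 0.459  0.066 -0.   ] [0.642 0.341 0.259]
10 ((array([660.9, 114. ]), array([127. ,   9.3]), np.float32(67.6)), 2147, np.float64(0.0737), 'boxtop', np.float64(0.0638))
```

View pics/w3.png

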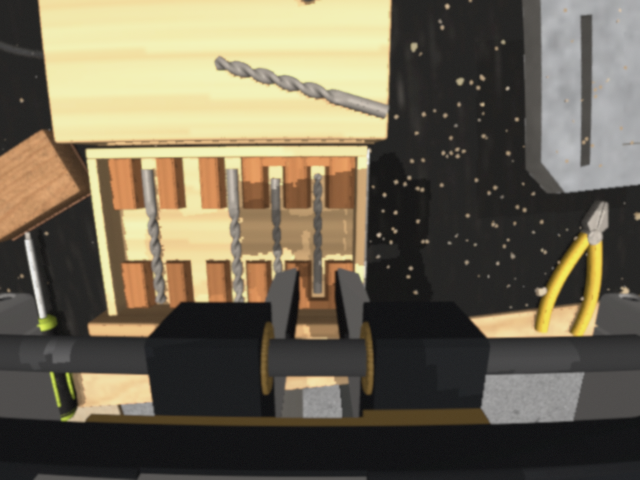

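The 8 mm drill lies in groove 5 at (318,235). Next is the 10 mm drill.

Call:
step_arm(deltas=[{"dp": [0.73,-0.07,0],"twist": 0},{"dp": [0.73,-0.07,0],"twist": 0},{"dp": [0.73,-0.06,0],"twist": 0},{"dp": [0.72,-0.06,0],"twist": 0},{"dp": [0,0,0],"twist": -1},{"dp": [0,0,0],"twist": -1},{"dp": [0,0,0],"twist": -1},{"dp": [0,0,0],"twist": -1},{"dp": [0,0,0],"twist": -1},{"dp": [0,0,0],"twist": -1},{"dp": [0,0,0],"twist": -1}], gripper=-0.35)

```text
time_s: 13.9
ee_pos: [0.6599, 0.1141, 0.1516]
eef_rot: [-3.141, 0.002, 0.373]
force: [-0.6, -0.4, -0.3]
grip_width: 0.0306
grip_force: 0.0
```

Call:
step_arm(deltas=[{"dp": [0,0,0],"twist": -1},{"dp": [0,0,0],"twist": -1},{"dp": [0,0,0],"twist": -1},{"dp": [0,0,0],"twist": -1},{"dp": [0,0,0],"twist": -1},{"dp": [0,0,0],"twist": -1},{"dp": [0,0,0],"twist": -1},{"dp": [0,0,0],"twist": -1},{"dp": [0,0,0],"twist": -1},{"dp": [0,0,0],"twist": -1},{"dp": [0,0,0],"twist": -1},{"dp": [0,0,0],"twist": -0.6}])

```text
time_s: 15.1
ee_pos: [0.6599, 0.1141, 0.1516]
eef_rot: [-3.14, 0.001, 1.183]
force: [0.2, 0.4, 0.9]
grip_width: 0.0302
grip_force: 0.0
```

Call:
step_arm(deltas=[{"dp": [0,0,0.6],"twist": 0},{"dp": [0,0,0.6],"twist": 0},{"dp": [0,0,0.4],"twist": 0},{"dp": [0,0,0],"twist": 0},{"dp": [0,0,0],"twist": 0}])

```text
time_s: 15.6
ee_pos: [0.6605, 0.1142, 0.0893]
eef_rot: [-3.141, 0.0, 1.18]
force: [-0.9, -0.2, 0.9]
grip_width: 0.0306
grip_force: 0.0
```

Call:
step_arm(deltas=[{"dp": [0,0,0.35],"twist": 0},{"dp": [0,0,0.2],"twist": 0},{"dp": [0,0,0],"twist": 0},{"dp": [0,0,0],"twist": 0}])

```text
time_s: 16.0
ee_pos: [0.6603, 0.1141, 0.067]
eef_rot: [-3.141, 0.0, 1.18]
force: [-0.7, 1.2, 0.2]
grip_width: 0.0304
grip_force: 0.0
```

Call:
step_arm(deltas=[{"dp": [0,0,0],"twist": 0},{"dp": [0,0,0],"twist": 0},{"dp": [0,0,0],"twist": 0},{"dp": [0,0,0],"twist": 0},{"dp": [0,0,0],"twist": 0},{"dp": [0,0,0],"twist": 0}], gripper=-1, squeeze=25)

```text
time_s: 16.6
ee_pos: [0.6605, 0.1141, 0.0674]
eef_rot: [3.141, -0.0, 1.18]
force: [-0.4, -0.2, 2.3]
grip_width: 0.0097
grip_force: 25.0
```

Call:
step_arm(deltas=[{"dp": [0,0,0],"twist": 0},{"dp": [0,0,0],"twist": 0},{"dp": [0,0,0],"twist": 0},{"dp": [0,0,0.05],"twist": 0},{"dp": [0,0,0],"twist": 0}], gripper=-0.6)

```text
time_s: 17.1
ee_pos: [0.6601, 0.1141, 0.0646]
eef_rot: [-3.141, 0.0, 1.18]
force: [0.2, -0.3, 0.9]
grip_width: 0.0188
grip_force: 0.0
```

Call:
step_arm(deltas=[{"dp": [0,0,0],"twist": 0},{"dp": [0,0,0],"twist": 0},{"dp": [0,0,0],"twist": 0},{"dp": [0,0,0],"twist": 0},{"dp": [0,0,0],"twist": 0}], gripper=-1)

```text
time_s: 17.6
ee_pos: [0.6603, 0.1141, 0.065]
eef_rot: [3.142, -0.0, 1.18]
force: [0.6, -0.5, -1.1]
grip_width: 0.0098
grip_force: 25.0
```

Call:
step_arm(deltas=[{"dp": [0,0,-0.5],"twist": 0},{"dp": [0,0,-1],"twist": 0},{"dp": [0,0,-1],"twist": 0},{"dp": [0,0,0],"twist": 0}])

```text
time_s: 18.0
ee_pos: [0.6623, 0.1144, 0.1715]
eef_rot: [3.133, -0.005, 1.18]
force: [1.2, -0.2, -0.5]
grip_width: 0.0095
grip_force: 25.0
```

Call:
step_arm(deltas=[{"dp": [0.42,-0.89,0],"twist": 0},{"dp": [0.42,-0.89,0],"twist": 0},{"dp": [0.42,-0.88,0],"twist": 0},{"dp": [0.42,-0.88,0],"twist": 0},{"dp": [0,0,0],"twist": 1},{"dp": [0,0,0],"twist": 1},{"dp": [0,0,0],"twist": 1},{"dp": [0,0,0],"twist": 1},{"dp": [0,0,0],"twist": 1},{"dp": [0,0,0],"twist": 1},{"dp": [0,0,0],"twist": 1}])

```text
time_s: 19.1
ee_pos: [0.5548, 0.2301, 0.1645]
eef_rot: [-3.141, 0.001, 0.688]
force: [-0.1, 0.5, -0.6]
grip_width: 0.0095
grip_force: 25.0
```

Call:
step_arm(deltas=[{"dp": [0,0,0],"twist": 1},{"dp": [0,0,0],"twist": 1},{"dp": [0,0,0],"twist": 1},{"dp": [0,0,0],"twist": 1},{"dp": [0,0,0],"twist": 1},{"dp": [0,0,0],"twist": 1},{"dp": [0,0,0],"twist": 1},{"dp": [0,0,0],"twist": 1},{"dp": [0,0,0],"twist": 1},{"dp": [0,0,0],"twist": 1},{"dp": [0,0,0],"twist": 1},{"dp": [0,0,0],"twist": 0.6}])

```text
time_s: 20.3
ee_pos: [0.5549, 0.2302, 0.1645]
eef_rot: [3.141, 0.0, -0.122]
force: [0.3, 0.1, -0.7]
grip_width: 0.0096
grip_force: 25.0
```

Call:
step_arm(deltas=[{"dp": [0,0,0.5],"twist": 0},{"dp": [0,0,0.5],"twist": 0},{"dp": [0,0,0.4],"twist": 0},{"dp": [0,0,0],"twist": 0},{"dp": [0,0,0],"twist": 0}])

```text
time_s: 20.8
ee_pos: [0.5551, 0.2302, 0.1093]
eef_rot: [3.142, 0.0, -0.119]
force: [1.2, 0.5, -0.4]
grip_width: 0.0096
grip_force: 25.0
```

```bash
python3 look.py w4.png; python3 - <<'E'
from m import *
W=np.load('W.npy')
a=np.radians(-6.8);X=np.array([np.cos(a),np.sin(a)]);Y=np.array([-X[1],X[0]])
w=W.reshape(-1,3);w=w[~np.isnan(w[:,0])];q=(w[:,:2]-[.5557,.2303]);u=q@X;v=q@Y
h=(w[:,2]>.1)&(w[:,2]<.125)&(abs(v)<.012)&(u>.018); print('held',np.percentile(v[h],[2,50,98]),u[h].max(),np.percentile(w[h,2],[50,95]),rect(w[h]))
rr=(u>.03)&(u<.062)
print([(c,round(float(np.median(w[rr&(abs(v*1000-c)<1),2]))*1000,1)) for c in list(range(-16,17,2)) if (rr&(abs(v*1000-c)<1)).sum()>3])
b=(abs(w[:,2]-.044)<.003)&(abs(v)<.06)&(u>.05)&(u<.1); print('back wall u',np.percentile(u[b],[2,50,98]))
E
```

```text
20.8 [0.5551 0.2302 0.1093] [ 1.80e+02  1.00e-02 -6.81e+00] [ 0.33  0.5   1.47 -0.    1.17  2.02]
bit10_a_mid 0.87 [358. 164. 375. 302.] mid [557.2 190.5] size [ 11.6 108.2] ang 173.3 ztop 0.0259
bit8_a_mid 0.56 [406. 176. 420. 299.] mid [548.1 153.1] size [ 10.1 100.3] ang 173.3 ztop 0.0243
index_box 0.65 [161.   2. 591. 340.] [ 0.444 -0.003 -0.002] [0.73  0.328 0.228]
index_box 0.49 [202. 138. 543. 340.] [ 0.444  0.04  -0.002] [0.642 0.323 0.219]
held [-0.00529394 -0.00120051  0.00332785] 0.06454391226685813 [0.11592891 0.11820601] (array([596.6, 224.4]), array([ 9.7, 46.5]), np.float32(173.1))
[(-16, 222.5), (-14, 222.1), (-12, 223.0), (-10, 222.4), (-8, 222.7), (-6, 114.9), (-4, 115.4), (-2, 116.9), (0, 116.7), (2, 115.8), (4, 115.0), (6, 223.3), (8, 222.4), (10, 222.3), (12, 222.2), (14, 222.0), (16, 222.8)]
back wall u [0.07044441 0.07437346 0.07831501]
```

View pics/w4.png

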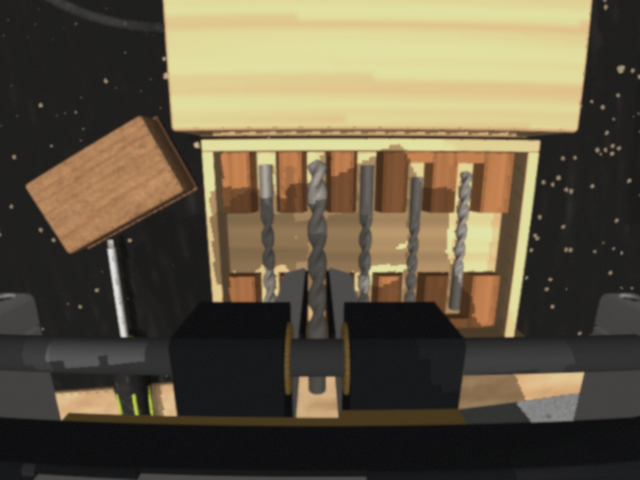

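The held drill at (318,200) is over groove 2 and well aligned, so I'll lower it.

Call:
step_arm(deltas=[{"dp": [0,-0.01,0.5],"twist": 0},{"dp": [0,0,0.5],"twist": 0},{"dp": [0,0,0.5],"twist": 0},{"dp": [0,0,0.3],"twist": 0},{"dp": [0,0,0.3],"twist": 0},{"dp": [0,0,0.15],"twist": 0},{"dp": [0,0,0],"twist": 0},{"dp": [0,0,0],"twist": 0}])

```text
time_s: 21.85
ee_pos: [0.5554, 0.2308, 0.0197]
eef_rot: [-3.141, -0.001, -0.119]
force: [-0.4, -0.4, -0.4]
grip_width: 0.0095
grip_force: 25.0
```

Call:
step_arm(deltas=[{"dp": [0,0,0.05],"twist": 0},{"dp": [0,0,0],"twist": 0}])

```text
time_s: 22.05
ee_pos: [0.5552, 0.2306, 0.0173]
eef_rot: [-3.141, -0.0, -0.119]
force: [0.2, 0.2, -0.7]
grip_width: 0.0099
grip_force: 25.0
```

Call:
step_arm(deltas=[{"dp": [0,0,0],"twist": 0},{"dp": [0,0,0],"twist": 0},{"dp": [0,0,0],"twist": 0},{"dp": [0,0,-0.3],"twist": 0},{"dp": [0,0,-0.7],"twist": 0},{"dp": [0,0,-1],"twist": 0},{"dp": [0,0,-1],"twist": 0},{"dp": [0,0,-0.4],"twist": 0},{"dp": [0,0,0],"twist": 0}], gripper=-0.6)

```text
time_s: 22.95
ee_pos: [0.5561, 0.231, 0.1566]
eef_rot: [-3.139, -0.005, -0.119]
force: [0.4, 0.3, -0.3]
grip_width: 0.0187
grip_force: 0.0
```

Call:
step_arm(deltas=[{"dp": [-0.7,0.25,0],"twist": 0},{"dp": [-0.7,0.25,0],"twist": 0},{"dp": [-0.7,0.25,0],"twist": 0},{"dp": [-0.72,0.24,0],"twist": 0},{"dp": [0,0,0],"twist": 0},{"dp": [0,0,0],"twist": 0}], gripper=-1)

```text
time_s: 23.55
ee_pos: [0.4382, 0.2047, 0.1528]
eef_rot: [3.141, 0.0, -0.119]
force: [-0.0, -0.7, 0.3]
grip_width: 0.0003
grip_force: 0.0
```

```bash
python3 look.py w5.png; python3 - <<'E'
from m import *
W=np.load('W.npy')
a=np.radians(-6.8);X=np.array([np.cos(a),np.sin(a)]);Y=np.array([-X[1],X[0]])
w=W.reshape(-1,3);w=w[~np.isnan(w[:,0])];q=(w[:,:2]-[.5511,.1916]);u=q@X;v=q@Y
for k,g in enumerate((76,38,0,-38,-76)):
    s=(abs(v*1000-g)<9)&(w[:,2]<.03)&(abs(u)<.02)&(w[:,2]>.019)
    s2=(abs(v*1000-g)<4)&(w[:,2]<.03)&(abs(u)<.069)&(w[:,2]>.0195)
    print(k+1,'v',np.median(v[s]).round(4)*1000-g,'top z',np.percentile(w[s,2],95).round(4),'u',np.percentile(u[s2],[0.5,99.5]).round(4))
f=(abs(w[:,2]-.06)<.003)&(u<-.05)&(abs(v)<.1); print('front u',np.percentile(u[f],[1,99]))
E
```

```text
23.55 [0.4382 0.2047 0.1528] [ 1.7999e+02  1.0000e-02 -6.7900e+00] [ 0.36  0.21  1.77 -0.    1.17  2.05]
bit10_a_mid 0.96 [306.  20. 321. 181.] mid [548.1 192.7] size [  9.7 126.7] ang 173.4 ztop 0.0258
bit8_a_mid 0.76 [356.  32. 367. 173.] mid [542.4 154. ] size [  9.9 110.9] ang 173.4 ztop 0.0242
bit8_a_mid 0.57 [306.  21. 320. 178.] mid [548.2 192.6] size [  9.7 125.1] ang 173.5 ztop 0.0258
index_box 0.79 [153.   1. 477. 230.] [ 0.43   0.05  -0.009] [0.649 0.355 0.062]
drawer_handle 0.68 [154.   0. 478. 233.] [ 0.431  0.048 -0.006] [0.649 0.356 0.062]
1 v -0.5 top z 0.026 u [-0.0655  0.0595]
2 v -0.30000000000000426 top z 0.026 u [-0.0629  0.0628]
3 v 0.9 top z 0.0259 u [-0.0656  0.0594]
4 v 0.5 top z 0.0245 u [-0.0686  0.0683]
5 v 1.4000000000000057 top z 0.0243 u [-0.0684  0.0684]
front u [-0.08199708 -0.06955261]
```

View pics/w5.png

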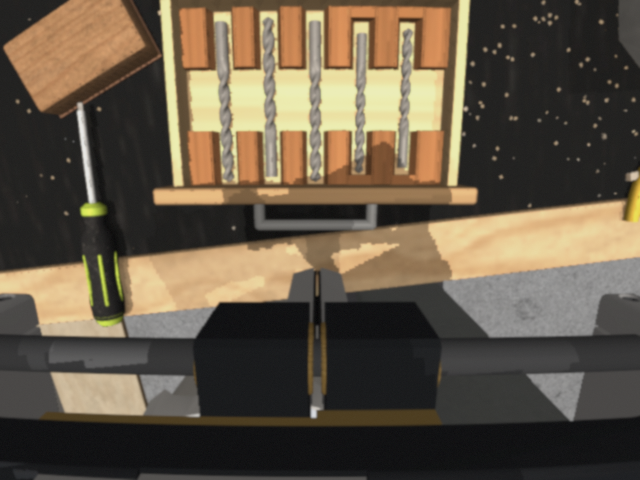

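All five drills lie flat in their grooves: columns 226, 270, 315, 361 and 405. Next I'll push the drawer shut with the closed fingers, above the handle bar.

Call:
step_arm(deltas=[{"dp": [0,0,0.7],"twist": 0},{"dp": [0,0,0.7],"twist": 0},{"dp": [0,0,0.7],"twist": 0},{"dp": [0,0,0.54],"twist": 0},{"dp": [0,0,0],"twist": 0},{"dp": [0,0,0],"twist": 0},{"dp": [0.2,0,0],"twist": 0},{"dp": [0.15,0,0],"twist": 0},{"dp": [0.1,0,0],"twist": 0},{"dp": [0.1,0,0],"twist": 0},{"dp": [0.1,0,0],"twist": 0}])

```text
time_s: 24.9
ee_pos: [0.4644, 0.2016, 0.0476]
eef_rot: [-3.142, 0.0, -0.119]
force: [-2.0, 0.4, 0.7]
grip_width: 0.0006
grip_force: 0.9
```

Call:
step_arm(deltas=[{"dp": [0.1,0,0],"twist": 0},{"dp": [0.15,0,0],"twist": 0},{"dp": [0.2,0,0],"twist": 0},{"dp": [0.2,0,0],"twist": 0},{"dp": [0.2,0,0],"twist": 0},{"dp": [0.2,0,0],"twist": 0},{"dp": [0.2,0,0],"twist": 0},{"dp": [0.2,0,0],"twist": 0},{"dp": [0.2,0,0],"twist": 0},{"dp": [0.2,0,0],"twist": 0},{"dp": [0.2,0,0],"twist": 0},{"dp": [0.2,0,0],"twist": 0}])

```text
time_s: 26.1
ee_pos: [0.5542, 0.1908, 0.0474]
eef_rot: [3.142, 0.0, -0.119]
force: [-2.2, 2.1, 0.1]
grip_width: 0.0006
grip_force: 1.1
```

Call:
step_arm(deltas=[{"dp": [0.2,0,0],"twist": 0},{"dp": [0.2,0,0],"twist": 0},{"dp": [0.2,0,0],"twist": 0},{"dp": [0.2,0,0],"twist": 0},{"dp": [0.15,0,0],"twist": 0},{"dp": [0.1,0,0],"twist": 0},{"dp": [0.1,0,0],"twist": 0},{"dp": [0.05,0,0],"twist": 0},{"dp": [0,0,0],"twist": 0}])

```text
time_s: 27.0
ee_pos: [0.6015, 0.1851, 0.0475]
eef_rot: [3.142, -0.001, -0.119]
force: [-0.2, -0.0, -0.2]
grip_width: 0.0005
grip_force: 0.0
```

Call:
step_arm(deltas=[{"dp": [0.05,0,0],"twist": 0},{"dp": [0.05,0,0],"twist": 0},{"dp": [0.05,0,0],"twist": 0},{"dp": [0,0,0],"twist": 0}])

```text
time_s: 27.4
ee_pos: [0.6074, 0.1845, 0.0475]
eef_rot: [-3.141, -0.0, -0.119]
force: [-0.0, 0.4, -0.3]
grip_width: 0.0004
grip_force: 0.0
```

Call:
step_arm(deltas=[{"dp": [0.05,0,0],"twist": 0},{"dp": [0.05,0,0],"twist": 0},{"dp": [0.05,0,0],"twist": 0},{"dp": [0,0,0],"twist": 0}])

```text
time_s: 27.8
ee_pos: [0.6114, 0.184, 0.0474]
eef_rot: [3.141, 0.005, -0.119]
force: [-16.9, -0.5, 9.6]
grip_width: 0.0007
grip_force: 8.4
```

Call:
step_arm(deltas=[{"dp": [0.05,0,0],"twist": 0},{"dp": [0.05,0,0],"twist": 0},{"dp": [0,0,0],"twist": 0}])

```text
time_s: 28.1
ee_pos: [0.6117, 0.184, 0.0474]
eef_rot: [3.139, 0.014, -0.118]
force: [-48.7, -0.6, 28.1]
grip_width: 0.0003
grip_force: 23.8
```

It has hit the hard stop, so I'll back off and check.

Call:
step_arm(deltas=[{"dp": [-0.2,0,0],"twist": 0},{"dp": [-0.4,0,0],"twist": 0},{"dp": [0,0,-0.8],"twist": 0},{"dp": [0,0,-1],"twist": 0},{"dp": [-1,0,-1],"twist": 0},{"dp": [-1,0,0],"twist": 0},{"dp": [0,0,0],"twist": 0},{"dp": [0,0,0],"twist": 0}])

```text
time_s: 28.9
ee_pos: [0.5187, 0.1953, 0.1554]
eef_rot: [-3.141, -0.001, -0.118]
force: [0.7, -0.0, -0.6]
grip_width: 0.0004
grip_force: 0.0
```

```bash
python3 - <<'E'
from h import *
o=ctrl.get_obs(); print(o['ee_pos'],o['force'],o['time_s'])
im,W=cloud('wrist'); save(im,'w6.png')
a=np.radians(-6.8);X=np.array([np.cos(a),np.sin(a)]);Y=np.array([-X[1],X[0]])
w=W.reshape(-1,3);w=w[~np.isnan(w[:,0])];q=(w[:,:2]-[.5511,.1916]);u=q@X;v=q@Y
print([(c,round(float(np.median(w[(abs(v)<.09)&(abs(u*1000-c)<.7),2]))*1000,1)) for c in range(40,110,2) if ((abs(v)<.09)&(abs(u*1000-c)<.7)).sum()>3])
E
```

```text
[0.51870434 0.19531536 0.15544812] [ 0.65703657 -0.01279852 -0.56364616] 28.9
[(40, -0.3), (42, -0.3), (44, -0.2), (46, 35.1), (48, 36.8), (50, 36.7), (52, 34.8), (54, 0.1), (56, -0.1), (58, 0.0), (60, -0.0), (62, -0.2), (64, 0.1), (66, -0.1), (68, 0.1), (70, 47.1), (72, 59.7), (74, 59.7), (76, 59.8), (78, 59.7), (80, 59.6), (82, 59.4), (84, 63.5), (86, 63.7), (88, 63.7), (90, 63.8), (92, 63.7), (94, 63.8), (96, 63.7), (98, 63.7), (100, 63.7), (102, 63.8), (104, 63.8), (106, 63.7), (108, 63.7)]
```

View pics/w6.png

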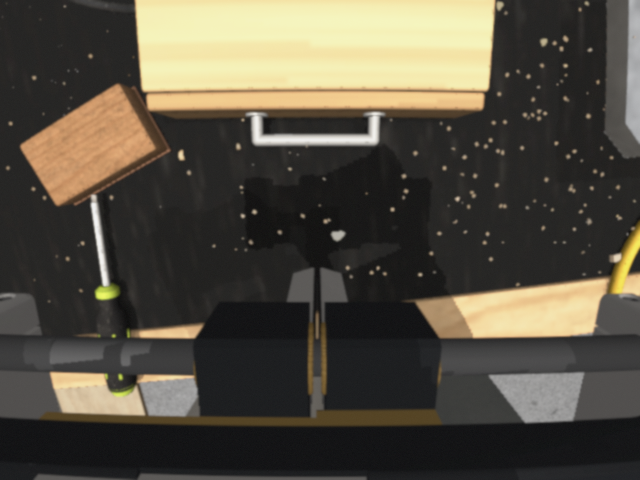

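The drawer front sits flush against the box, with no gap along row 92, and the robot touches nothing. Handing in.

```bash
python3 -c "
from station import ctrl
print(ctrl.hand_in())"
```

```text
the job is handed in; nothing more can be done
None
```

I laid the 8 mm drill in groove 5 and the 10 mm drill in groove 2, slid the drawer fully shut, and handed the job in at about 29 s; the judge's verdict was not shown.

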